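# Get the tip jar out of the latched case

## Task

The shop is opening, and the counter's tip jar spent the night shut in the dark green case. Undo the case's draw latch by lifting its lever until the hook comes free, raise the lid until it stands nearly upright, take out the tip jar and stand it upright on the bare counter beside the service bell, a hand's width away or less but not touching; then shut the lid fully, leaving the latch undone. Do not push the bell about.

Things in the scene. Friction and masses are not known exactly. Their poses are not given: they have to be found in the camera images.
- takings_case: Fixed dark green case, 180 deep (x), 210 wide (y), 127 high mm with lid. Origin: centre of its underside; x from its latched front to its hinged back, y to the left of who faces the front, z up. Base rim at z 92, inner floor z 12, walls 6 thick; low divider (top z 53) at y +40: jar's compartment y -99 to +38, beyond it a pack of cards. Carry handle flat on the right side.
- latch_lever (a joint): Steel draw-latch lever, 30 wide, mid-front of the case. 0: shut, plate down the front, its tab jutting out level; grows (rad, stop 1.75) as the tab swings up about lever_pivot (the case's y) until it stands upright. The hook's 20 N springs hold it past centre: about 5 N up at the tab, centre at 0.3, then it snaps on to about 1.2. Lifted on to 1.6 or more, the slack hook is raised off and a light spring throws it outward over the lever. Stays where left.
- lever_pivot (a point): Axis of the lever, 12 mm in front of the case's front face, 74 mm up, at the middle of the width; point axes turn with the lever.
- lever_tip (a point): Outer end of the lever's tab, middle of its width and thickness (4): shut it is 44 mm off the front face, 55 mm above the counter (32 out from and 19 below lever_pivot). The flat tab reaches 28 mm inward from it, level when shut, with free room below and in front for a fingertip.
- hook_bar (a point): Middle of the hook's crossbar (wire loop 44 wide, wire 5 thick, about 50 long, hinged to the lever 15 mm from lever_pivot). Latched, it lies in the keeper.
- keeper (a point): Seat of the crossbar in the upturned steel keeper on the lid's front, 18 mm off the face, 110 mm up with the lid shut; the keeper is 24 wide and stands 24 off the face.
- case_lid (a joint): The case's lid, hinged at the back. 0 shut, grows (rad) as the front rises, stop at 1.4. Stiff hinges: it stays at any angle; 4 N at the front edge move it. It moves only when the latch is undone.
- lid_hinge (a point): Middle of the lid's hinge axis (along the case's y), on the back edge, 92 mm up.
- lid_lip_left (a point): Middle of the underside's outer edge of the left lift lip (case y +68): a rigid strip 60 long and 4 thick that stands 14 mm proud of the lid's front at its lower edge, free below, 94 mm up when shut. 194 mm from the hinge axis.
- lid_lip_right (a point): The same of the right lift lip, at case y -68.
- lid_top_edge (a point): Middle of the lid's upper front edge: 180 mm in front of and 34.5 mm above the hinge axis with the lid shut; turns with the lid, whose flat outer face runs from it to the back.
- tip_jar: Open glass tip jar with a paper label, 66 diameter x 79 high, 0.2 kg, upright on the case's floor at the start (a like jar on the drawer chest stays there). Origin: centre of its underside, z up along the jar.
- service_bell: Domed metal desk bell, 84 diameter x 58 high, loose on the counter near its front edge (which lies at world x 0.34). Origin: centre of its underside, z up. The counter to its right (world -y) is bare as far as the case; a card reader lies to its left.
- drink_dispenser: Fixed obstacle: big glass drink dispenser, 228 x 220 x 430 high, tap to the front, standing in a wooden tray (world x 0.46 to 0.70, y 0.07 to 0.46, 50 high). Origin: centre of its underside. It stands between the arm's start and the case: swing past in front of it.
- counter_sign: Fixed obstacle: upright picture sign on a small foot, 185 wide (y) x 230 high, left of the case. Origin: centre of its underside. To the right of the case a wall stands at world y -0.50.
There are look-alikes about, which are no part of the job. Of the things that look like the service_bell, take the one that is nearest to the robot's base at the start.

How it is judged:
By the outcome, as a careful person would: the job done as asked, in the order asked, and still so for the second after the job is handed in, with the robot touching nothing.
It also fails if it takes over 72 s, if anything falls off the work surface, if the arm or the gripper's body presses on something with over 40 N, if the wrist force passes 120 N, or if a joint passes its speed limit or range.

## Robot

A 6-joint arm with a two-finger parallel gripper is mounted at the origin on a cart in front of the work surface, level with it; the furniture and walls round the work are solid. World frame = base frame: x ahead of the robot, y to its left, z up, the work surface at z = 0. Lengths are in m, angles in rad, forces in N, time in s.
With the tool pointing down it reaches from about 0.325 to 0.775 m from the base axis. Payload 5.5 kg.
Tool frame: the origin (TCP) lies between the finger pads; the fingertips stand 8 mm ahead of it and the grasp point (between the pads) lies 11 mm behind it (tcp_to_tips is the distance from the TCP to the fingertips, in m); z points along the fingers, y is the direction in which the jaws open and shut (so a half turn about z gives the same grasp; the last joint's range is limited). The gripper opens to 88 mm and grips with 3 to 60 N. Pads are 20 mm wide; open, the fingers measure 115 mm over their backs; the gripper's body (75 mm by 178 mm) begins 61 mm behind the grasp point.
Start: joints at [1.19, 0.091, 1.231, -0, 1.82, -0.057], TCP at [0.191, 0.569, 0.231] pointing down, gripper open.
Joint ranges: [-2.87, 2.87], [-0.86, 2.18], [0.17, 2.46], [-1.51, 4.65], [0.06, 2.69], [-2.65, 2.65]. Speed limits (rad/s): [2.57, 2.57, 3.01, 3.14, 3.14, 3.14].

## Interface

Orientations are given as a unit quaternion [w, x, y, z].
In Python, from bench import * gives the robot as it stands. Calls block until the motion is done:
- move_to(position, orientation): joint-space move of the TCP to a pose.
- move_l(position, speed=0.15, orientation=None): straight line of the TCP; orientation=None keeps the orientation; speed is the mean speed in m/s.
- movej(angles): joint-space move.
- gripper_open() and close(): open the fingers fully, or close them until they stop; the grip force is fixed at half the most.
- hold(seconds).
- inverse_kinematics(position, orientation): joint angles nearest the present ones, or None.
- state(): the state.
- get_image(name): name is "scene" or "top" or "wrist"; returns a dict with "frame" (420x560x3 uint8, blue, green, red), "depth" (420x560 float32, m along the optical axis (not along the pixel's ray), 0 where there is no reading), "camera_matrix" (3x3 intrinsics, pixels), "view" (4x4, takes a point from world to camera coordinates). Camera axes: x right, y up, looking along -z (the intrinsics and any distortion apply to the point x, -y, -z); pixel columns grow to the right and rows downward; lengths in m; the calibration is good to about 2 mm. A picture is of the moment at which its call begins.
A pose or a line that the arm cannot do raises IKError and nothing moves.
- job_done(): hands the job in, once; it reports no verdict.
The state is a dict: "time": time; "joint_pos": joint angles; "dq": joint speeds; "joint_torque": joint torques, N m; "ee_pos": TCP position; "ee_rot": TCP orientation; "ft_force": force on the tool from outside, world axes, zero at the start; "moment": the same for the moment, N m; "finger_gap": finger opening in m.
Only numpy, scipy, OpenCV 4.12 (cv2) and the standard library are available. Lean on these libraries where they do the work, as an engineer would, in place of code of your own. Each camera call takes 0.05 s, during which the arm holds its last target.

## Working session

There is one attempt and no reset: what is moved stays moved. The work goes in short steps, each a Python script; the robot and the scene stay as the last script left them, time stands still between calls to the robot, and variables do not carry over. Pictures are saved under pics/ and viewed, and the job is handed in when it is done.

```bash
ls; mkdir -p pics; python3 - <<'E'
from bench import *
import cv2,numpy as np
s=state();print(s)
for n in("scene","top","wrist"):
    im=get_image(n);cv2.imwrite(f"pics/{n}0.png",im["frame"]);np.savez(f"pics/{n}0.npz",**im)
    print(n,im["camera_matrix"],im["view"],(im["depth"]>0).mean())
E
```

```text
pics
{'time': 0.0, 'joint_pos': array([ 1.19030909e+00,  9.18560075e-02,  1.23184402e+00,  1.27521297e-05,
        1.81978817e+00, -5.67111481e-02]), 'dq': array([-0.00295329, -0.00172136,  0.00100855,  0.00101033,  0.00133077,
        0.00214745]), 'joint_torque': array([-3.88657800e-04, -4.46462739e+01, -4.06448293e+01,  6.97648223e-02,
        2.95572693e-02, -1.64431140e-04]), 'ee_pos': array([0.19079371, 0.56857431, 0.22953221]), 'ee_rot': array([-2.11570317e-04,  1.61180232e-01,  9.86924533e-01, -9.23878542e-04]), 'ft_force': array([-0.19094677, -0.27731685, -0.33233148]), 'moment': array([-0.00304638,  0.04695258, -0.00993602]), 'finger_gap': 0.08774664179229072}
scene [[495.60640887   0.         275.63090392]
 [  0.         495.60640887 212.59509871]
 [  0.           0.           1.        ]] [[-0.72273462 -0.69076777 -0.02223891  0.43487674]
 [ 0.3871786  -0.43133114  0.81489029 -0.2382801 ]
 [-0.57249228  0.58033899  0.57918844 -1.63530707]
 [ 0.          0.          0.          1.        ]] 0.9961734693877551
top [[411.13227557   0.         279.46292025]
 [  0.         411.13227557 211.24204892]
 [  0.           0.           1.        ]] [[-0.13837072 -0.99037793 -0.00225798  0.13042054]
 [ 0.96887888 -0.13583877  0.20693368 -0.51294798]
 [-0.20524927  0.02644585  0.97835237 -1.21161473]
 [ 0.          0.          0.          1.        ]] 0.9960076530612245
wrist [[316.61787428   0.         283.55672223]
 [  0.         316.61787428 209.7729091 ]
 [  0.           0.           1.        ]] [[ 0.31696096  0.94843733 -0.00154362 -0.59988251]
 [-0.90829039  0.30307481 -0.28836474  0.0350753 ]
 [-0.27302805  0.09280242  0.9575194  -0.39181054]
 [ 0.          0.          0.          1.        ]] 0.9958205782312926
```

View pics/scene0.png

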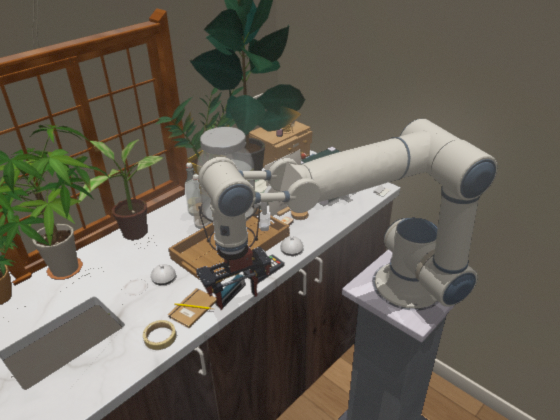

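View pics/top0.png

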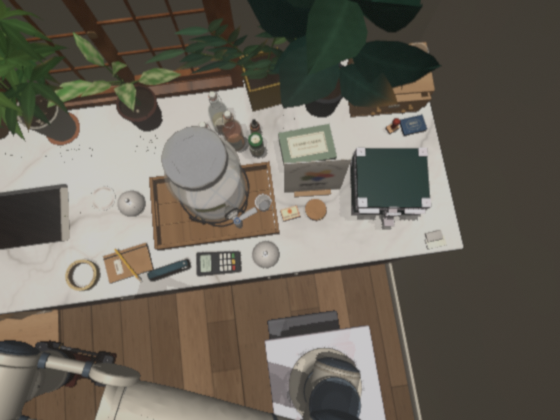

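View pics/wrist0.png

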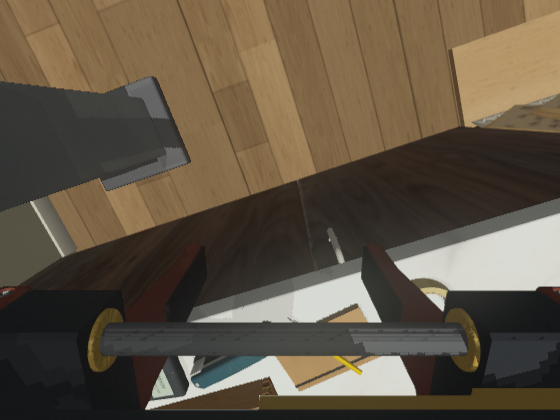

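Scene shows the arm over the left of the counter. In the top view the green case is at about (390,182) with its latch at (390,215). The near bell is at (266,254), next to the card reader, and a look-alike bell is at (131,203). Next I'll measure.

```bash
cat > hp.py <<'E'
import numpy as np,cv2
def cloud(im):
    K=im["camera_matrix"];V=im["view"];d=im["depth"]
    h,w=d.shape;u,v=np.meshgrid(np.arange(w),np.arange(h))
    pc=np.stack([(u-K[0,2])*d/K[0,0],-(v-K[1,2])*d/K[1,1],-d],-1)
    P=(pc-V[:3,3])@V[:3,:3]
    P[d<=0]=np.nan
    return P
def ray(im,u,v,z):
    K=im["camera_matrix"];V=im["view"];R=V[:3,:3]
    o=-R.T@V[:3,3];dr=R.T@np.array([(u-K[0,2])/K[0,0],-(v-K[1,2])/K[1,1],-1])
    return o+dr*(z-o[2])/dr[2]
def proj(im,p):
    K=im["camera_matrix"];V=im["view"];c=V[:3,:3]@np.asarray(p)+V[:3,3]
    return K[0,2]+K[0,0]*c[0]/-c[2],K[1,2]+K[1,1]*(-c[1])/-c[2]
E
python3 - <<'E'
from hp import *
im=dict(np.load('pics/top0.npz'));P=cloud(im);f=im['frame']
# counter check
for uv in [(320,240),(410,255),(90,240),(340,225)]: print(uv,P[uv[1],uv[0]].round(4))
# lid plane
m=(P[...,2]>.105)&(P[...,2]<.15); m[:, :345]=0;m[:140]=0;m[225:]=0;m[:,435:]=0
g=f.astype(int); gm=m
print(np.nanmedian(P[gm],0),gm.sum(), np.percentile(P[gm][:,2],[5,50,95]))
xy=P[gm][:,:2].astype(np.float32)
top=(P[...,2]>.122)&(P[...,2]<.133)&gm
print(cv2.minAreaRect(P[top][:,:2].astype(np.float32)))
cv2.imwrite('pics/lid_mask.png',cv2.resize((np.dstack([top*255]*3).astype(np.uint8)//2+f//2)[120:260,220:480],None,fx=3,fy=3))
cv2.imwrite('pics/crop.png',cv2.resize(f[130:270,220:460],None,fx=3.3,fy=3.3,interpolation=cv2.INTER_CUBIC))
# bell
m=(P[...,2]>.008)&(P[...,2]<.07);m[:,:250]=0;m[:,283:]=0;m[:238]=0;m[270:]=0
q=P[m];print('bell',cv2.minEnclosingCircle(q[:,:2].astype(np.float32)),q[:,2].max(),q[q[:,2].argmax()])
m=(P[...,2]>.004)&(P[...,2]<.07);m[:,:115]=0;m[:,150:]=0;m[:185]=0;m[222:]=0
print('bell2',cv2.minEnclosingCircle(P[m][:,:2].astype(np.float32)))
E
```

```text
(320, 240) [ 0.4272 -0.0573  0.0017]
(410, 255) [ 3.414e-01 -3.297e-01  1.000e-04]
(90, 240) [0.5279 0.6627 0.0029]
(340, 225) [ 0.4661 -0.1282  0.0006]
[ 0.56219722 -0.28077584  0.12783298] 4486 [0.12044072 0.12783298 0.13168568]
((0.5688442587852478, -0.26767051219940186), (0.24685704708099365, 0.1848554015159607), 81.33088684082031)
bell ((0.4047931730747223, 0.11906901746988297), 0.04242977499961853) 0.062401506443475654 [0.40716907 0.12140329 0.06240151]
bell2 ((0.6224961280822754, 0.515722393989563), 0.0784156545996666)
```

View pics/crop.png

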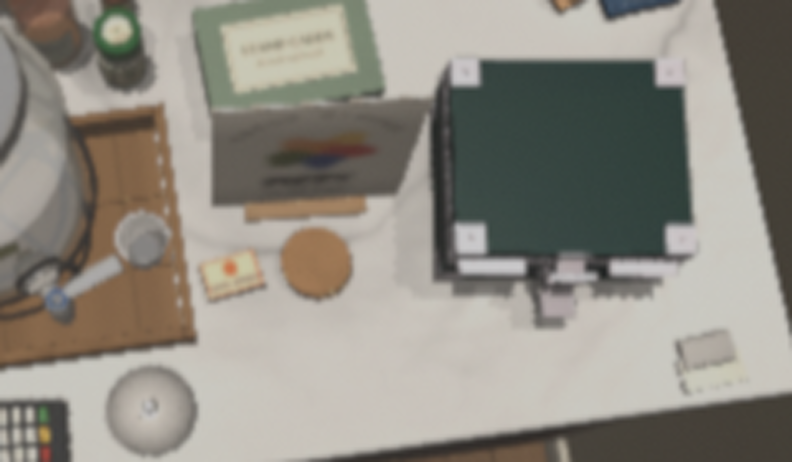

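View pics/lid_mask.png

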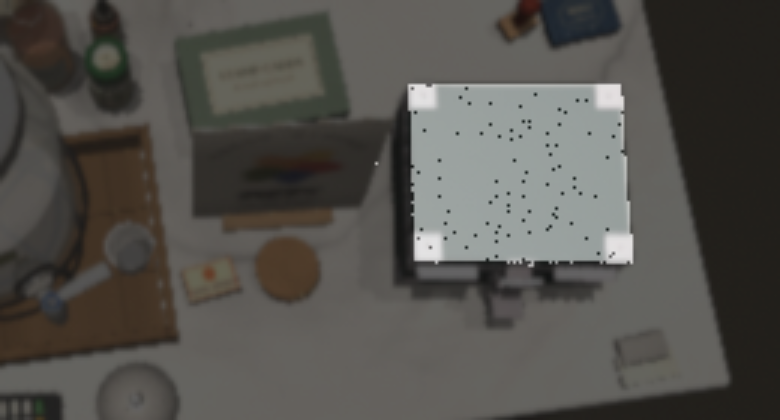

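The crop shows the lid corners clearly, the silver lips, and the latch at about crop (550,300). It also shows a brown coaster and a matchbox between the case and the bell. Now for precise fits.

```bash
python3 - <<'E'
from hp import *
im=dict(np.load('pics/top0.npz'));P=cloud(im);f=im['frame']
for c in [(450,62),(687,62),(457,255),(695,255)]:
    u,v=c[0]/3.3+220-.35,c[1]/3.3+130-.35
    print('corner',ray(im,u,v,.127).round(4))
for n,c in dict(coaster=(317,262),bell=(151,410),belltop=(150,405),tab=(557,308),tabtip=(556,326),clip=(705,350),book=(180,340),signL=(212,205),signR=(398,190),tap=(60,312)).items():
    u,v=c[0]/3.3+220-.35,c[1]/3.3+130-.35
    print(n,P[int(round(v)),int(round(u))].round(4))
for n in ('scene','wrist'):
    im=dict(np.load(f'pics/{n}0.npz'));V=im['view'];print(n,-V[:3,:3].T@V[:3,3])
im=dict(np.load('pics/scene0.npz'));P2=cloud(im)
# bell in scene
m=(P2[...,2]>.008)&(P2[...,2]<.07)&(abs(P2[...,0]-.405)<.06)&(abs(P2[...,1]-.119)<.055)
print(cv2.minEnclosingCircle(P2[m][:,:2].astype(np.float32)),P2[m][:,2].max())
v,u=np.where(m);print(u.min(),u.max(),v.min(),v.max())
# height map over the area between bell and case
m=(P[...,0]>.345)&(P[...,0]<.46)&(P[...,1]<.075)&(P[...,1]>-.17)
q=P[m];print('bare strip',np.percentile(q[:,2],[0,50,99,100]),q[q[:,2]>.008][:8].round(3))
m=(P[...,0]>.40)&(P[...,0]<.6)&(P[...,1]>.07)&(P[...,1]<.4)&(P[...,2]>.065)
q=P[m];i=np.argsort(q[:,0])[:12];print('disp front',q[i].round(3))
m=(P[...,1]>-.14)&(P[...,1]<.06)&(P[...,2]>.1)
q=P[m];print('sign min x',q[np.argsort(q[:,0])[:5]].round(3),'miny',q[np.argsort(q[:,1])[:3]].round(3))
from bench import *
R=np.array([[0,1,0],[1,0,0],[0,0,-1.]])
E
```

```text
corner [ 0.6691 -0.1933  0.127 ]
corner [ 0.6392 -0.4058  0.127 ]
corner [ 0.4917 -0.1678  0.127 ]
corner [ 0.4627 -0.3748  0.127 ]
coaster [ 0.5237 -0.058   0.0229]
bell [0.4012 0.1193 0.0591]
belltop [0.407  0.1185 0.0606]
tab [ 0.4432 -0.2646  0.0568]
tabtip [ 0.4347 -0.2763  0.0058]
clip [ 0.3892 -0.4091  0.0126]
book [0.4633 0.0838 0.0413]
signL [0.5955 0.0337 0.0118]
signR [ 0.5833 -0.1446  0.0262]
tap [0.4715 0.1757 0.2241]
scene [-0.52964324  1.14665366  1.15099427]
wrist [0.11502262 0.5946815  0.38435468]
((0.4174473285675049, 0.12135840207338333), 0.06940387934446335) 0.06668178968319416
270 306 226 255
bare strip [-9.69534539e-01  3.01148076e-04  6.45683715e-03  9.07895480e-03] [[ 0.408 -0.117  0.009]
 [ 0.395 -0.169  0.009]
 [ 0.4   -0.065  0.008]
 [ 0.393 -0.001  0.009]
 [ 0.368 -0.132  0.009]
 [ 0.369 -0.057  0.008]
 [ 0.355 -0.067  0.008]]
disp front [[0.469 0.177 0.191]
 [0.469 0.179 0.192]
 [0.47  0.175 0.203]
 [0.47  0.178 0.203]
 [0.47  0.182 0.189]
 [0.47  0.181 0.203]
 [0.471 0.173 0.196]
 [0.471 0.177 0.213]
 [0.471 0.183 0.203]
 [0.471 0.174 0.211]
 [0.471 0.172 0.208]
 [0.471 0.179 0.166]]
sign min x [[-0.035 -0.054  0.227]
 [-0.035 -0.051  0.227]
 [-0.033 -0.054  0.226]
 [-0.031 -0.051  0.23 ]
 [-0.031 -0.049  0.231]] miny [[ 0.605 -0.14   0.219]
 [ 0.824 -0.14   0.559]
 [ 0.749 -0.14   0.544]]
```

```bash
cat >> hp.py <<'E'
from scipy.spatial.transform import Rotation as Ro
C0=np.array([.5657,-.2854,0]);YAW=-.142
def cw(p,C=None,yaw=None):
    "case frame (m, origin underside) -> world"
    C=C0 if C is None else C;yaw=YAW if yaw is None else yaw
    return C+Ro.from_euler('z',yaw).as_matrix()@np.asarray(p,float)
def quat(pitch,yaw):
    "tool z pitched down by pitch below horizontal, heading yaw; tool x on the upper side"
    c,s=np.cos(pitch),np.sin(pitch)
    M=np.array([[s,0,c],[0,-1,0],[c,0,-s]])   # columns x,y,z
    R=Ro.from_euler('z',yaw).as_matrix()@M
    q=Ro.from_matrix(R).as_quat();return np.array([q[3],q[0],q[1],q[2]]),R
def tippose(tip,pitch,yaw,up=0.):
    "TCP pose so that the middle of the fingertip end (moved up along tool x by up) is at tip"
    q,R=quat(pitch,yaw);return np.asarray(tip)-R[:,2]*.008-R[:,0]*up,q
E
python3 - <<'E'
from hp import *
from bench import *
r=np.radians
def down(az,rad,z,xrel):
    return [rad*np.cos(az),rad*np.sin(az),z],quat(np.pi/2,az+xrel)[0]
def ik(n,p,q):
    j=inverse_kinematics(p,q);print(n,np.round(p,3),None if j is None else np.round(j,2))
ik('A',*down(r(60),.36,.3,r(90)))
ik('B',*down(r(-25),.40,.3,0))
for pt in (25,35,45,55,65):
    ik(('latch',pt),*tippose(cw([-.125,0,.045]),r(pt),YAW))
    ik(('lift',pt),*tippose(cw([-.115,0,.11]),r(pt),YAW))
    ik(('lip',pt),*tippose(cw([-.10,-.06,.085]),r(pt),YAW))
    ik(('lipup',pt),*tippose(cw([.055,-.06,.28]),r(pt),YAW))
for pt in (45,60,75,90): ik(('behind',pt),*tippose(cw([.12,0,.25]),r(pt),YAW))
ik('jar',*down(r(-27),.6,.06,0))
E
```

```text
A [0.18  0.312 0.3  ] [ 0.95 -0.52  1.63  0.    2.03 -0.09]
B [ 0.363 -0.169  0.3  ] [-0.52 -0.41  1.56 -0.    2.    1.49]
('latch', 25) [ 0.435 -0.267  0.048] None
('lift', 25) [ 0.445 -0.268  0.113] None
('lip', 25) [ 0.451 -0.33   0.088] [-1.21 -0.55  2.39  1.22  1.01 -0.05]
('lipup', 25) [ 0.604 -0.352  0.283] [-0.88 -0.37  1.9   0.94  0.86  0.47]
('latch', 35) [ 0.435 -0.267  0.05 ] None
('lift', 35) [ 0.445 -0.268  0.115] [-1.06 -0.84  2.41  0.85  1.05  0.42]
('lip', 35) [ 0.452 -0.33   0.09 ] [-1.13 -0.56  2.3   0.95  1.    0.21]
('lipup', 35) [ 0.605 -0.352  0.285] [-0.84 -0.31  1.77  0.68  0.98  0.7 ]
('latch', 45) [ 0.436 -0.267  0.051] [-0.98 -0.71  2.38  0.67  1.01  0.5 ]
('lift', 45) [ 0.446 -0.268  0.116] [-0.96 -0.74  2.27  0.62  1.09  0.61]
('lip', 45) [ 0.453 -0.33   0.091] [-1.04 -0.52  2.18  0.7   1.04  0.45]
('lipup', 45) [ 0.606 -0.352  0.286] [-0.78 -0.22  1.61  0.49  1.13  0.86]
('latch', 55) [ 0.437 -0.267  0.052] [-0.88 -0.6   2.24  0.45  1.07  0.71]
('lift', 55) [ 0.447 -0.268  0.117] [-0.86 -0.62  2.13  0.42  1.17  0.78]
('lip', 55) [ 0.454 -0.33   0.092] [-0.95 -0.43  2.05  0.48  1.12  0.64]
('lipup', 55) [ 0.607 -0.352  0.287] [-0.73 -0.11  1.44  0.34  1.3   0.98]
('latch', 65) [ 0.439 -0.267  0.052] [-0.78 -0.47  2.1   0.28  1.17  0.87]
('lift', 65) [ 0.449 -0.269  0.117] [-0.77 -0.48  1.99  0.26  1.28  0.91]
('lip', 65) [ 0.455 -0.33   0.092] [-0.86 -0.32  1.91  0.3   1.23  0.8 ]
('lipup', 65) [ 0.608 -0.352  0.287] [-0.68  0.02  1.26  0.22  1.48  1.06]
('behind', 45) [ 0.679 -0.302  0.256] [-0.61 -0.14  1.59  0.39  1.    1.01]
('behind', 60) [ 0.681 -0.302  0.257] [-0.56  0.04  1.32  0.21  1.3   1.15]
('behind', 75) [ 0.682 -0.302  0.258] [-0.5   0.27  1.01  0.09  1.62  1.22]
('behind', 90) [ 0.684 -0.302  0.258] [-0.46  0.55  0.63  0.    1.96  1.25]
jar [ 0.535 -0.272  0.06 ] [-0.53  0.12  1.5   0.    1.52  1.51]
```

```bash
cat >> hp.py <<'E'
def shot(name,fn):
    from bench import get_image
    im=get_image(name);np.savez(f'pics/{fn}.npz',**im);cv2.imwrite(f'pics/{fn}.png',im['frame']);return im
E
python3 - <<'E'
from hp import *
from bench import *
r=np.radians
def down(az,rad,z,xrel):
    return [rad*np.cos(az),rad*np.sin(az),z],quat(np.pi/2,az+xrel)[0]
movej(inverse_kinematics(*down(r(60),.36,.3,r(90))))
print(state()['time'])
movej(inverse_kinematics(*down(r(-20),.38,.3,0)))
print(state()['time'],state()['ee_pos'])
shot('wrist','w1')
close()
p,q=tippose(cw([-.20,0,.12]),r(55),YAW)
move_to(p,q)
print(state()['time'],state()['ee_pos'],state()['finger_gap'],state()['ft_force'])
shot('wrist','w2');shot('scene','s2')
E
```

```text
1.1917
2.925 [ 0.3574217  -0.12938195  0.29985841]Traceback (most recent call last):
  File "<stdin>", line 13, in <module>
bench.IKError: the arm cannot take that pose within its joint ranges
```

View pics/w1.png

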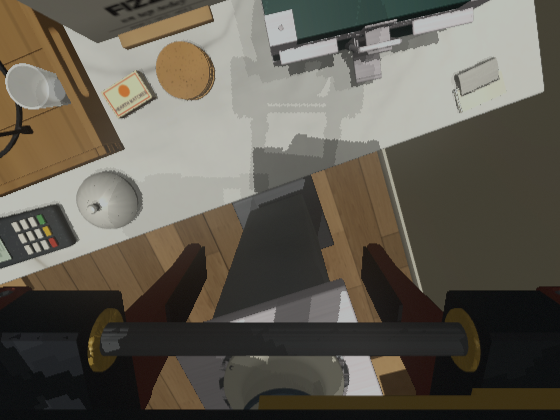

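From the wrist, the latch tab is at about (367,68), the bell at (108,200) and the coaster at (185,70). Next I'll move closer.

```bash
python3 - <<'E'
from hp import *
from bench import *
r=np.radians
for x,z,pt in [(-.17,.16,60),(-.17,.10,55),(-.16,.05,55),(-.15,.05,45),(-.16,.06,50)]:
    p,q=tippose(cw([x,0,z]),r(pt),YAW);print(x,z,pt,inverse_kinematics(p,q))
p,q=tippose(cw([-.17,0,.16]),r(60),YAW)
move_to(p,q)
print(state()['time'],state()['ee_pos'],state()['finger_gap'],state()['ft_force'])
shot('wrist','w2');shot('scene','s2');shot('top','t2')
E
```

```text
-0.17 0.16 60 [-0.91611324 -0.70698254  2.06709049  0.36249855  1.40148836  0.80440486]
-0.17 0.1 55 [-0.97495645 -0.77645347  2.24051129  0.46046785  1.26990166  0.69145099]
-0.16 0.05 55 [-0.95122064 -0.71954237  2.29816749  0.47059515  1.15687292  0.6591977 ]
-0.15 0.05 45 [-1.04392319 -0.80899043  2.41653874  0.67679126  1.08810556  0.48405215]
-0.16 0.06 50 [-1.01057652 -0.79318     2.35341595  0.56715864  1.15154938  0.58130469]
5.1 [ 0.39351641 -0.26070097  0.16806858] 0.00035209892870197103 [-0.78771207  0.58621779  1.29311278]
```

View pics/w2.png

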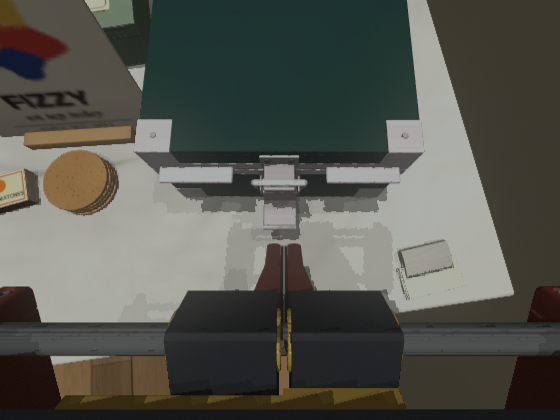

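View pics/s2.png

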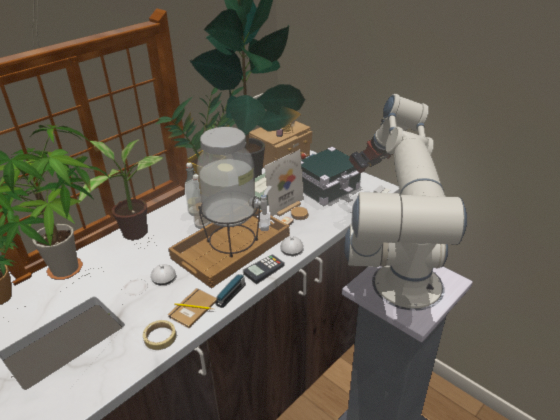

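The wrist shows the tab at (280,213), the hook crossbar at (280,182), and the lips at (196,175) and (363,175). The closed fingertips are at (284,247). Measuring again from this view.

```bash
python3 - <<'E'
from hp import *
im=dict(np.load('pics/w2.npz'));P=cloud(im);f=im['frame']
for n,uv in dict(tab=(280,213),tabL=(266,213),tabR=(295,213),tabtipmid=(280,227),barL=(255,182),bar=(280,183),barR=(304,182),lipL=(196,178),lipR=(363,178),lid=(280,100),lidbackish=(280,20),finger=(284,255),fingL=(270,260),fingR=(297,260),counter=(340,240)).items():
    print(n,P[uv[1],uv[0]].round(4))
for uv in [(139,150),(421,150)]: print('front top corners',ray(im,*uv,.127).round(4))
for uv in [(160,181),(232,181),(326,181),(399,181)]: print('lip outer ends',ray(im,*uv,.096).round(4))
R=Ro.from_euler('z',YAW).as_matrix()
Q=(P-C0)@R
m=(Q[...,2]>.048)&(Q[...,2]<.062)&(abs(Q[...,1])<.03)&(Q[...,0]<-.095)
m[:190]=0;m[235:]=0
v,u=np.where(m);print('tab px',u.min(),u.max(),v.min(),v.max());q=Q[m];print(np.percentile(q,[2,50,98],axis=0).round(4))
m=(Q[...,2]>.122)&(Q[...,2]<.132);q=Q[m];print('lid',np.percentile(q,[.5,50,99.5],axis=0).round(4))
# side edges of the lid in case frame: yaw residual
for s in (-1,1):
    pts=[]
    for x in np.arange(-.07,.08,.01):
        k=q[abs(q[:,0]-x)<.004]
        if len(k): pts.append((x,k[:,1].max() if s>0 else k[:,1].min()))
    print(s,np.polyfit(*np.array(pts).T,1),len(pts))
pts=[(y,q[abs(q[:,1]-y)<.003][:,0].min()) for y in np.arange(-.095,.1,.01)]
print('front',np.polyfit(*np.array(pts).T,1))
E
python3 -c "
import cv2;f=cv2.imread('pics/w2.png');cv2.imwrite('pics/w2c.png',cv2.resize(f[140:290,190:370],None,fx=4,fy=4,interpolation=cv2.INTER_CUBIC))"
```

```text
tab [ 0.4483 -0.2646  0.0575]
tabL [ 0.4501 -0.2518  0.0576]
tabR [ 0.4463 -0.2783  0.0576]
tabtipmid [ 0.4352 -0.2628  0.0585]
barL [ 0.4627 -0.248   0.112 ]
bar [ 0.4595 -0.2668  0.1112]
barR [ 0.4571 -0.2848  0.1133]
lipL [ 0.4766 -0.201   0.1005]
lipR [ 0.458  -0.3338  0.0998]
lid [ 0.5185 -0.2752  0.129 ]
lidbackish [ 0.5915 -0.2854  0.1273]
finger [ 0.3991 -0.2612  0.1773]
fingL [ 0.3969 -0.254   0.1858]
fingR [ 0.3951 -0.267   0.1855]
counter [ 0.4221 -0.3258  0.0012]
front top corners [ 0.4939 -0.1679  0.127 ]
front top corners [ 0.4649 -0.3715  0.127 ]
lip outer ends [ 0.4799 -0.1707  0.096 ]
lip outer ends [ 0.4717 -0.2288  0.096 ]
lip outer ends [ 0.4609 -0.3046  0.096 ]
lip outer ends [ 0.4525 -0.3635  0.096 ]
tab px 263 295 199 229
[[-0.134  -0.0098  0.0563]
 [-0.1202  0.0048  0.0578]
 [-0.1066  0.0187  0.0602]]
lid [[-0.0893 -0.2146  0.1227]
 [-0.0264  0.0053  0.1276]
 [ 0.0445  0.2111  0.1309]]
-1 [-1.22627123 -0.18342108] 13
1 [0.15301397 0.12653547] 13
front [ 0.00149967 -0.08969095]
```

View pics/w2c.png

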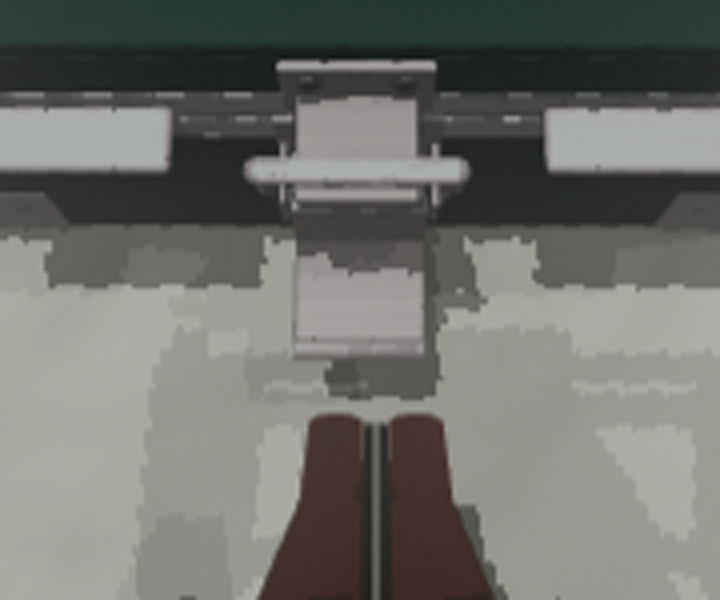

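```bash
sed -i 's/^C0=.*/C0=np.array([.5668,-.2815,0]);YAW=-.142/' hp.py; python3 - <<'E'
from hp import *
from bench import *
r=np.radians
for yr in (0,-15,-25,-35,-45,-60,20,40):
    row=[]
    for pt in (15,20,25,30,35,40,45):
        ok=''
        for x,z in [(-.15,.03),(-.125,.04),(-.13,.07),(-.12,.11),(-.105,.12)]:
            p,q=tippose(cw([x,0,z]),r(pt),YAW+r(yr))
            ok+='1' if inverse_kinematics(p,q) is not None else '0'
        row.append(ok)
    print(yr,row)
E
```

```text
0 ['00000', '00000', '00000', '00000', '00001', '01111', '11111']
-15 ['00000', '00000', '00000', '00000', '00000', '00000', '00001']
-25 ['00000', '00000', '00000', '00000', '00000', '00000', '00001']
-35 ['00000', '00000', '00000', '00000', '00000', '00000', '01001']
-45 ['00000', '00000', '00000', '00000', '00001', '01111', '01111']
-60 ['00000', '00000', '00000', '00000', '00000', '00000', '00000']
20 ['11111', '11111', '11111', '11111', '11111', '11111', '11111']
40 ['11111', '11111', '11111', '11111', '11111', '11111', '11111']
```

```bash
cat >> hp.py <<'E'
PT=np.radians(25);YR=np.radians(20)
def leverpose(th,dx=0,dz=0,s=.014):
    "TCP pose with closed fingers under the tab at lever angle th"
    rot=lambda x,z:np.array([x*np.cos(th)+z*np.sin(th),z*np.cos(th)-x*np.sin(th)])
    # in-plane finger directions as seen along the case's y
    sl=np.arctan(np.tan(PT)/np.cos(YR))
    if th<sl: k=rot(-.032,-.021);c=k+s*np.array([np.cos(PT)*np.cos(YR),-np.sin(PT)])
    else: c=rot(-.032+s,-.021)
    corner=cw([-.102+c[0]+dx,0,.074+c[1]+dz])
    return tippose(corner,PT,YAW+YR,up=.010)
E
python3 - <<'E'
from hp import *
from bench import *
print(state()['joint_pos'].round(2))
p,q=leverpose(0,-.035,-.004);j=inverse_kinematics(p,q);print(p,j.round(2))
for th in (0,.3,.6,1,1.3,1.6,1.7): print(th,leverpose(th)[0].round(4),inverse_kinematics(*leverpose(th)).round(2))
movej(j);print(state()['ee_pos'].round(4),state()['time'])
shot('wrist','w3')
E
```

```text
[-0.91 -0.71  2.06  0.36  1.4   0.81]
[ 0.40007262 -0.26162944  0.03740121] [-1.38 -0.34  2.36  1.17  1.4  -0.41]
0 [ 0.4347 -0.2666  0.0414] [-1.29 -0.29  2.31  1.2   1.32 -0.38]
0.3 [ 0.43   -0.2659  0.0518] [-1.3  -0.33  2.31  1.19  1.34 -0.36]
0.6 [ 0.4282 -0.2656  0.0611] [-1.3  -0.36  2.31  1.18  1.36 -0.33]
1 [ 0.4275 -0.2655  0.0721] [-1.31 -0.38  2.31  1.18  1.37 -0.31]
1.3 [ 0.4298 -0.2659  0.08  ] [-1.3  -0.39  2.3   1.17  1.37 -0.28]
1.6 [ 0.4343 -0.2665  0.0869] [-1.29 -0.4   2.29  1.17  1.37 -0.27]
1.7 [ 0.4363 -0.2668  0.0889] [-1.28 -0.4   2.29  1.17  1.37 -0.26]
[ 0.4005 -0.2619  0.0382] 6.3667
```

View pics/w3.png

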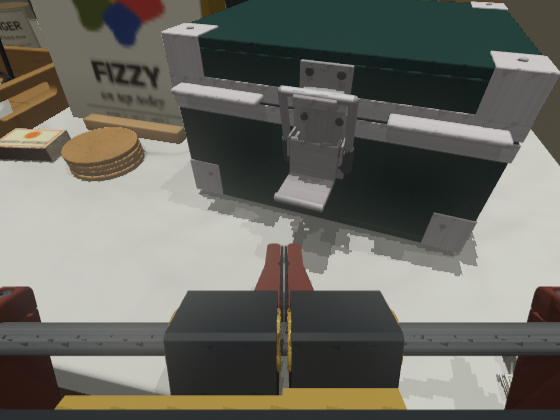

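The fingertips at (284,247) point at the tab at (305,192) and sit below it. Next I'll slide under and lift.

```bash
python3 - <<'E'
from hp import *
from bench import *
def go(th,sp,**k):
    p,q=leverpose(th,**k);move_l(p,sp,q);s=state();f=s['ft_force'];print(th,s['ee_pos'].round(4),(p-s['ee_pos']).round(4),f.round(1),round(s['time'],2));return np.linalg.norm(f)
f0=go(0,.06,dz=-.004)
shot('wrist','w4')
if f0<12:
  for th in (.15,.3,.5,.8,1.1,1.35,1.5):
    if go(th,.06)>60: print('stop');break
shot('wrist','w5')
E
python3 -c "
import cv2,numpy as np
a,b=[cv2.imread(f'pics/{n}.png')[60:320,120:520] for n in('w4','w5')]
cv2.imwrite('pics/w45.png',np.hstack([a,b]))"
```

```text
0 [ 0.4348 -0.2663  0.0372] [-0.0001 -0.0003  0.0002] [-0.3 -1.   0.1] 7.15
0.15 [ 0.431  -0.2656  0.0454] [ 0.0009 -0.0005  0.001 ] [-4.8  0.7 -2.5] 7.51
0.3 [ 0.4296 -0.2661  0.0521] [ 0.0004  0.0001 -0.0003] [-2.4  0.7 -2.5] 7.76
0.5 [ 0.4292 -0.2664  0.06  ] [-0.0003  0.0006 -0.0015] [ 0.4  0.5 -0.2] 8.03
0.8 [ 0.4274 -0.2659  0.0675] [-0.0001  0.0004 -0.0009] [-0.1 -0.1 -0.3] 8.32
1.1 [ 0.4281 -0.2658  0.0754] [-0.0001  0.0002 -0.0005] [-0.4  0.6 -0.2] 8.61
1.35 [ 0.4305 -0.266   0.0816] [-0.0001 -0.     -0.0003] [-1.3 -0.3 -0.1] 8.88
1.5 [ 0.4327 -0.2663  0.085 ] [-0.0001  0.     -0.0002] [-1.   0.6 -0.1] 9.12
```

View pics/w45.png

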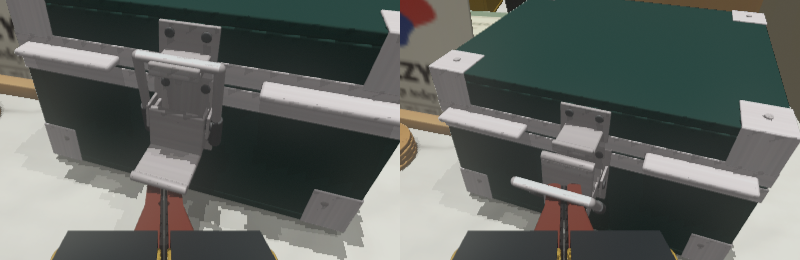

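The hook bar at about right-half (557,190) is thrown forward over the lever and rests above the fingers, so the latch is free. Next I'll back out level and look.

```bash
python3 - <<'E'
from hp import *
from bench import *
h=np.array([np.cos(YAW+YR),np.sin(YAW+YR),0])
p=state()['ee_pos'];move_l(p-h*.05-np.array([0,0,.006]),.12)
s=state();print(s['time'],s['ft_force'].round(1))
shot('wrist','w6');shot('top','t6')
# lip IK scan, right lip
r=np.radians
for yr in (-10,0,10,20):
  for pt in (15,25,35,45):
    o=[]
    for phi in (0,.35,.7,1.0,1.4):
        R=.19;x=.09-R*np.cos(phi);z=.092+R*np.sin(phi)
        j=inverse_kinematics(*tippose(cw([x,-.06,z]),r(pt),YAW+r(yr)));o.append('0' if j is None else '1')
    print(yr,pt,''.join(o))
E
```

```text
9.7417 [-0.5  0.1  0.5]
-10 15 00111
-10 25 01111
-10 35 11111
-10 45 11111
0 15 11111
0 25 11111
0 35 11111
0 45 11111
10 15 11111
10 25 11111
10 35 11111
10 45 11111
20 15 11111
20 25 11111
20 35 11111
20 45 11111
```

View pics/w6.png

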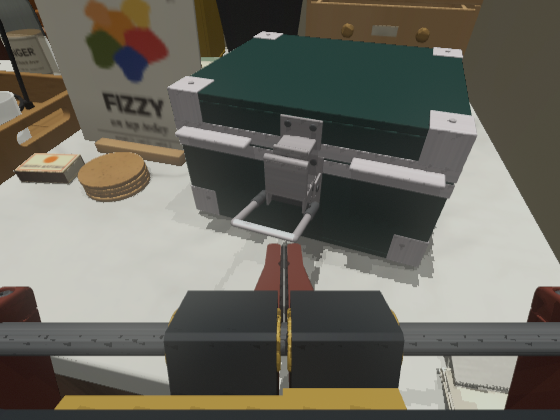

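Hook loop now lies forward at (275,215) and the lever stands upright. Next I'll raise the lid by the right lip.

```bash
cat >> hp.py <<'E'
def lidpose(ph,dx=0,dz=0,s=.008,y=-.064,pt=np.radians(25),yr=np.radians(8)):
    "closed fingers under the right lip at lid angle ph; corner=upper front edge of fingertips"
    rot=lambda x,z:np.array([x*np.cos(ph)+z*np.sin(ph),z*np.cos(ph)-x*np.sin(ph)])
    if ph<pt: c=rot(-.194,.002)+s*np.array([np.cos(pt)*np.cos(yr),-np.sin(pt)])
    else: c=rot(-.194+s,.002)
    return tippose(cw([.09+c[0]+dx,y,.092+c[1]+dz]),pt,YAW+yr,up=.010)
E
python3 - <<'E'
from hp import *
from bench import *
def go(ph,sp,**k):
    p,q=lidpose(ph,**k);move_l(p,sp,q);s=state();f=s['ft_force'];print(ph,s['ee_pos'].round(4),(p-s['ee_pos']).round(4),f.round(1),round(s['time'],2));return np.linalg.norm(f)
go(0,.15,dx=-.06,dz=-.008)
go(0,.1,dz=-.005)
shot('wrist','w7')
for ph in (.06,.15,.3):
    if go(ph,.08)>40: print('stop');break
shot('wrist','w8')
E
python3 -c "
import cv2,numpy as np
a,b=[cv2.imread(f'pics/{n}.png')[20:320,80:480] for n in('w7','w8')]
cv2.imwrite('pics/w78.png',np.hstack([a,b]))"
```

```text
0 [ 0.3914 -0.3217  0.0771] [-0.0004 -0.001  -0.0001] [ 0.  -0.6  0.9] 10.3
0 [ 0.4503 -0.3308  0.0797] [ 0.0001 -0.0003  0.0003] [ 0.4 -0.8  0.3] 11.05
0.06 [ 0.4507 -0.3315  0.0969] [ 0.0002  0.0003 -0.0004] [-0.4  0.4  0. ] 11.46
0.15 [ 0.453  -0.3318  0.1145] [-0.0001  0.0003 -0.0006] [-0.1 -0.5  0.1] 11.82
0.3 [ 0.4598 -0.3325  0.1428] [-0.0003  0.     -0.0006] [ 0.2  0.  -0.3] 12.34
```

View pics/w78.png

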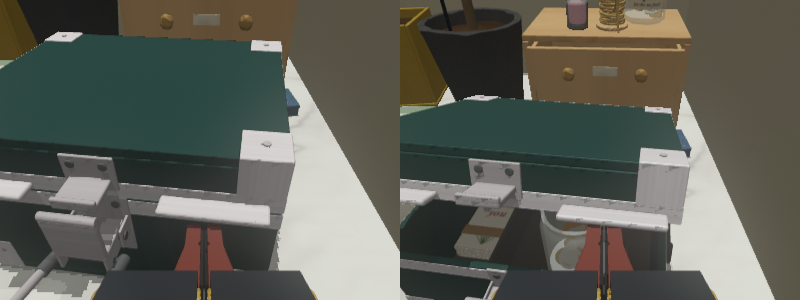

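The lid is rising on the fingertips, and the jar is visible inside at right-half (570,240). I'll carry on up.

```bash
python3 - <<'E'
from hp import *
from bench import *
def go(ph,sp,**k):
    p,q=lidpose(ph,**k);move_l(p,sp,q);s=state();f=s['ft_force'];print(ph,s['ee_pos'].round(4),(p-s['ee_pos']).round(4),f.round(1),round(s['time'],2));return np.linalg.norm(f)
for ph in (.5,.7,.9,1.1,1.25,1.36):
    if go(ph,.14)>40: print('stop');break
shot('wrist','w9')
p=state()['ee_pos'];x=cw([1,0,0])-cw([0,0,0])
move_l(p-x*.10,.2)
shot('top','t10');shot('wrist','w10');print(state()['time'])
E
```

```text
0.5 [ 0.4748 -0.3345  0.1774] [-0.0001 -0.0001 -0.0002] [0.3 0.1 0.2] 12.82
0.7 [ 0.4958 -0.3374  0.2073] [ 0.     -0.0002  0.0004] [-0.   0.6  0.1] 13.23
0.9 [ 0.5223 -0.3412  0.2328] [ 0.0001 -0.0002  0.0004] [0.4 0.1 0. ] 13.65
1.1 [ 0.5534 -0.3456  0.2526] [ 0.0002 -0.0003  0.0004] [-0.4 -0.2 -0.4] 14.07
1.25 [ 0.579  -0.3493  0.2631] [ 0.0002 -0.0002  0.0003] [-0.3 -0.4 -0.8] 14.42
1.36 [ 0.5986 -0.3521  0.2684] [ 0.0002 -0.0002  0.0002] [ 0.1 -0.2 -0.1] 14.72
15.5167
```

View pics/t10.png

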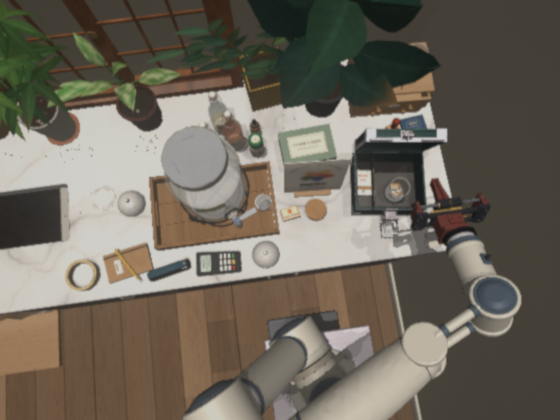

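View pics/w10.png

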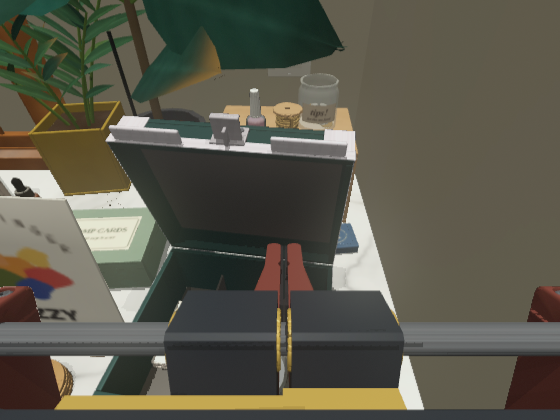

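The lid stands open. The jar shows in the top view at (397,188), and its look-alike is on the chest. Next I'll measure the lid angle and the jar.

```bash
python3 - <<'E'
from hp import *
from bench import *
im=dict(np.load('pics/t10.npz'));P=cloud(im)
R=Ro.from_euler('z',YAW).as_matrix();Q=(P-C0)@R
cv2.imwrite('pics/t10c.png',cv2.resize(im['frame'][120:250,340:500],None,fx=5,fy=5,interpolation=cv2.INTER_CUBIC))
w=dict(np.load('pics/w10.npz'));PW=(cloud(w)-C0)@R
q=PW[170:235:12,200:320:30].reshape(-1,3);print('lid inner',q.round(3)[::3])
A=q[:,[0,2]];print('lid inner angle from vertical slope dx/dz',np.polyfit(A[:,1],A[:,0],1))
for u in range(380,416,4): print(u,Q[188,u].round(3))
p,q=[*tippose(cw([-.02,-.03,.26]),np.pi/2,YAW)]
print(p,inverse_kinematics(p,q))
E
```

```text
lid inner [[ 0.092  0.043  0.219]
 [ 0.09  -0.05   0.23 ]
 [ 0.094 -0.019  0.209]
 [ 0.1    0.018  0.184]
 [ 0.105  0.059  0.157]
 [ 0.102 -0.049  0.173]
 [ 0.108 -0.012  0.144]
 [ 0.115  0.03   0.11 ]]
 ** On entry to DLASCL parameter number  4 had an illegal value
 ** On entry to DLASCL parameter number  4 had an illegal value
 ** On entry to DLASCL parameter number  4 had an illegal value
 ** On entry to DLASCL parameter number  4 had an illegal value
 ** On entry to DLASCL parameter number  5 had an illegal value
 ** On entry to DLASCL parameter number  4 had an illegal valueTraceback (most recent call last):
  File "<stdin>", line 8, in <module>
    c, resids, rank, s = lstsq(lhs, rhs, rcond)
                         ~~~~~^^^^^^^^^^^^^^^^^
    x, resids, rank, s = _umath_linalg.lstsq(a, b, rcond,
                         ~~~~~~~~~~~~~~~~~~~^^^^^^^^^^^^^
                                             signature=signature)
                                             ^^^^^^^^^^^^^^^^^^^^
    raise LinAlgError("SVD did not converge in Linear Least Squares")
numpy.linalg.LinAlgError: SVD did not converge in Linear Least Squares
```

View pics/t10c.png

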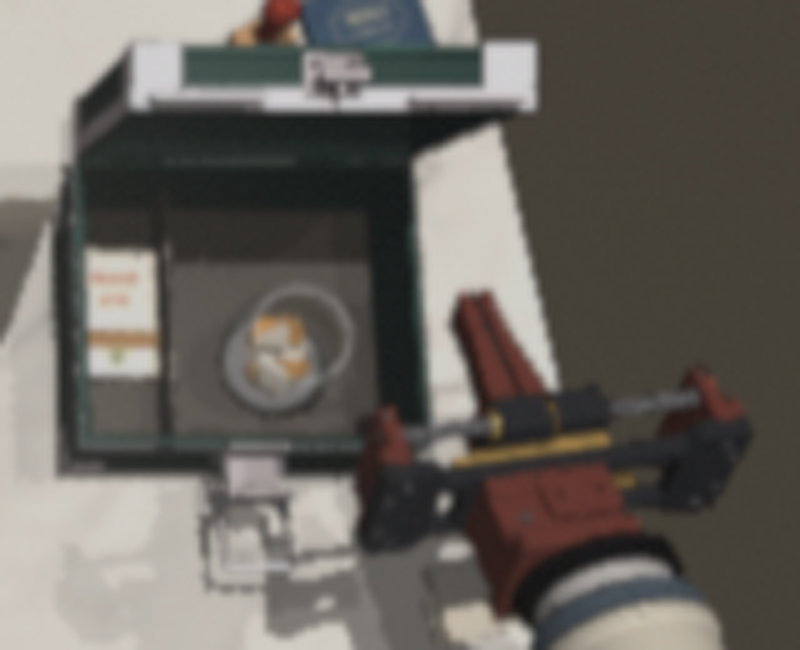

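```bash
python3 - <<'E'
from hp import *
from bench import *
im=dict(np.load('pics/t10.npz'));R=Ro.from_euler('z',YAW).as_matrix()
for c,z in [((303,330),.091),((270,368),.012)]:
    w=ray(im,340+c[0]/5-.4,120+c[1]/5-.4,z);print(w.round(4),((w-C0)@R).round(4))
p,q=tippose(cw([-.05,-.03,.24]),np.pi/2,YAW)
print(state()['joint_pos'].round(2),inverse_kinematics(p,q))
gripper_open()
move_to(p,q);print(state()['time'],state()['finger_gap'])
shot('wrist','w11')
E
```

```text
[ 0.5461 -0.3134  0.091 ] [-0.016  -0.0345  0.091 ]
[ 0.5426 -0.314   0.012 ] [-0.0194 -0.0356  0.012 ]
[-1.14 -0.49  2.02  1.08  1.2   0.23] [-0.59211931  0.08569159  1.20564983  0.          1.85025123  1.12067702]
17.9 0.08795686087405083
```

View pics/w11.png

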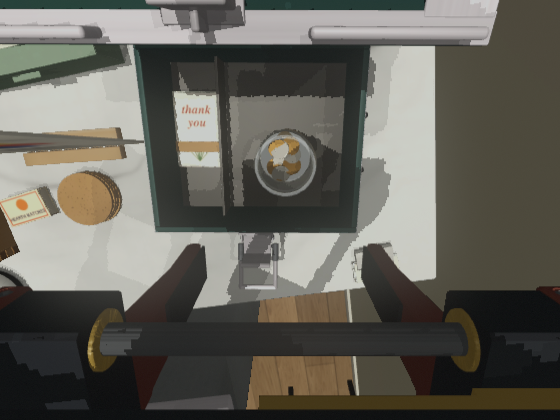

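Jar rim circle is at about (286,162), with the compartment clear around it. Next I'll cross-check against the top view and triangulate its height.

```bash
python3 - <<'E'
from hp import *
w=dict(np.load('pics/w11.npz'));t=dict(np.load('pics/t10.npz'));R=Ro.from_euler('z',YAW).as_matrix()
g=cv2.cvtColor(w['frame'],cv2.COLOR_BGR2GRAY)
c=cv2.HoughCircles(cv2.resize(g[100:225,225:350],None,fx=4,fy=4,interpolation=cv2.INTER_CUBIC),cv2.HOUGH_GRADIENT,1.5,60,param1=80,param2=30,minRadius=95,maxRadius=150)
print(c[0][:4] if c is not None else None)
if c is not None:
  for x,y,r in c[0][:4]: print(225+x/4,100+y/4,r/4)
im=cv2.resize(w['frame'][100:225,225:350],None,fx=4,fy=4,interpolation=cv2.INTER_CUBIC)
if c is not None:
  for x,y,r in c[0][:2]: cv2.circle(im,(int(x),int(y)),int(r),(0,0,255),1)
cv2.imwrite('pics/w11c.png',im)
def line(im,u,v):
    a=ray(im,u,v,0);b=ray(im,u,v,.3);return a,(b-a)/np.linalg.norm(b-a)
a,d=line(w,286,162);b,e=line(t,400.2,185.6)
s=np.linalg.lstsq(np.stack([d,-e],1),b-a,rcond=None)[0];p1=a+s[0]*d;p2=b+s[1]*e
print('rim tri',p1.round(4),p2.round(4),((p1-C0)@R).round(4))
for z in (.091,): print(((ray(w,286,162,z)-C0)@R).round(4))
P=(cloud(w)-C0)@R
print('floor',P[120,290].round(4),'divider',P[150,222].round(4),'right rim',P[150,361].round(4))
E
```

```text
[[240.75 264.75 120.8 ]]
285.1875 166.1875 30.2
rim tri [ 0.5468 -0.3104  0.0945] [ 0.5452 -0.3121  0.0947] [-0.0157 -0.0315  0.0945]
[-0.0163 -0.0315  0.091 ]
floor [ 0.0221 -0.0365  0.0128] divider [-0.0091  0.0385  0.0506] right rim [-0.0043 -0.1038  0.0927]
```

View pics/w11c.png

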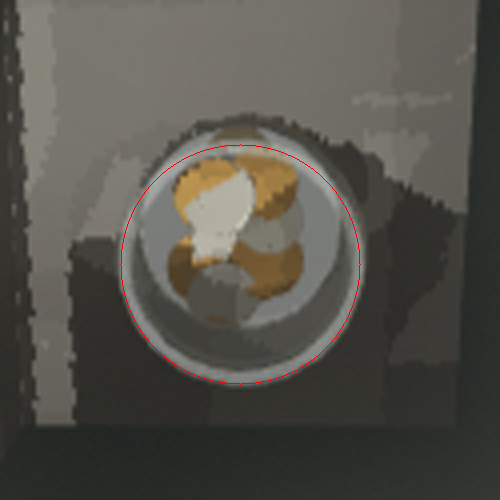

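Hough circle (285,166), r 30, fits the rim, and the two views agree within about 4 mm. Jar axis is about case (-18,-33) mm, with the rim at 91–94. Next I'll turn the camera to the front and grasp.

```bash
python3 - <<'E'
from hp import *
from bench import *
q=quat(np.pi/2,YAW+np.pi)[0]
a=cw([-.075,-.033,.235]);b=cw([-.0185,-.033,.20]);c=cw([-.0185,-.033,.041])
for p in (a,b,c): print(inverse_kinematics(p,q))
qp=quat(np.pi/2,-np.pi/2)[0]
for p in ([.40,.0,.17],[.402,.010,.029]): print(inverse_kinematics(p,qp))
move_to(a,q);move_l(b,.25);s=state();print(s['time'],s['ee_pos'],s['ft_force'].round(1))
im=shot('wrist','w12')
E
```

```text
[-6.15776376e-01  2.33018961e-02  1.29332172e+00 -4.44089210e-16
  1.82496904e+00 -2.04457270e+00]
[-5.74527107e-01  1.59570147e-01  1.21071567e+00 -4.44089210e-16
  1.77130684e+00 -2.00332343e+00]
[-5.74527107e-01  2.06545602e-01  1.44118075e+00 -4.44089210e-16
  1.49386630e+00 -2.00332343e+00]
None
None
21.0333 [ 0.54378407 -0.31125464  0.1986654 ] [ 0.7 -0.5  0.7]
```

View pics/w12.png

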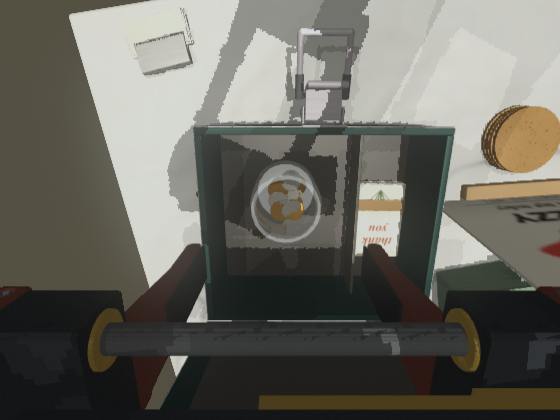

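```bash
python3 - <<'E'
from hp import *
from bench import *
w=dict(np.load('pics/w12.npz'));R=Ro.from_euler('z',YAW).as_matrix()
g=cv2.cvtColor(w['frame'],cv2.COLOR_BGR2GRAY)
c=cv2.HoughCircles(cv2.resize(g[145:265,230:345],None,fx=4,fy=4,interpolation=cv2.INTER_CUBIC),cv2.HOUGH_GRADIENT,1.5,60,param1=80,param2=30,minRadius=110,maxRadius=170)
if c is not None:
    for x,y,r in c[0][:2]:
        print(230+x/4,145+y/4,r/4,((ray(w,230+x/4,145+y/4,.091)-C0)@R).round(4))
print(((ray(w,285.5,209,.091)-C0)@R).round(4))
qp=quat(np.pi/2,3*np.pi/4)[0]
for p in ([.40,.0,.17],[.402,.010,.029]): print(inverse_kinematics(p,qp))
E
```

```text
286.0625 207.4375 35.2625 [-0.022  -0.0298  0.091 ]
285.3125 189.4375 28.475 [-0.0379 -0.0305  0.091 ]
[-0.0206 -0.0303  0.091 ]
[-0.08510269 -0.46740606  1.82845767  0.          1.78054104 -0.87050085]
[-0.05978153 -0.41934774  2.04463077  0.          1.51630963 -0.8451797 ]
```

```bash
python3 - <<'E'
from hp import *
from bench import *
move_l(cw([-.0205,-.0315,.10]),.2)
s=state();print(s['time'],s['ee_pos'].round(4),s['ft_force'].round(1))
move_l(cw([-.0205,-.0315,.041]),.12)
s=state();print(s['time'],s['ee_pos'].round(4),s['ft_force'].round(1))
close();s=state();print(s['time'],s['finger_gap'],s['ft_force'].round(1),s['ee_pos'].round(4))
shot('wrist','w13')
move_l(s['ee_pos']+[0,0,.02],.1)
s=state();print(s['time'],s['finger_gap'],s['ft_force'].round(1))
shot('wrist','w14')
E
python3 -c "
import cv2,numpy as np
a,b=[cv2.imread(f'pics/{n}.png')[100:420,80:480] for n in('w13','w14')]
cv2.imwrite('pics/w134.png',np.hstack([a,b]))"
```

```text
21.7333 [ 0.5424 -0.3102  0.1021] [-0.3 -1.1  0.6]
22.375 [ 0.5425 -0.3101  0.042 ] [0.2 0.4 0. ]
22.8583 0.06534352755024178 [0.  0.7 2.8] [ 0.5424 -0.3098  0.0418]
23.2667 0.06532295379942944 [-0.9 -0.4 -1.6]
```

View pics/w134.png

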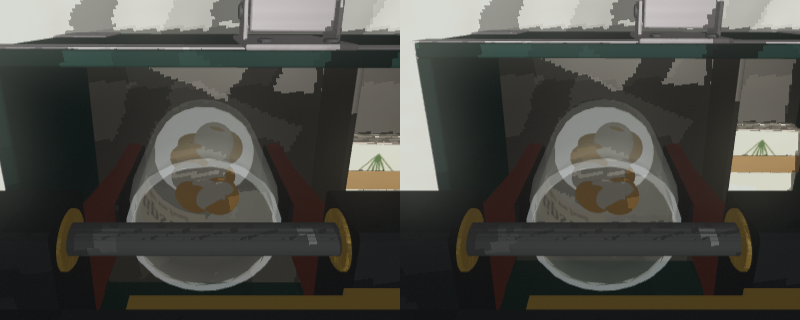

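The jar is held on its diameter (gap 65 mm, about 2 N of weight). I'll carry it to the bell.

```bash
python3 - <<'E'
from hp import *
from bench import *
w=dict(np.load('pics/w1.npz'));P=cloud(w)
m=(P[...,2]>.006)&(P[...,2]<.07)&(np.hypot(P[...,0]-.405,P[...,1]-.119)<.06);m[:,:70]=0
cnt=max(cv2.findContours(m.astype(np.uint8),cv2.RETR_EXTERNAL,cv2.CHAIN_APPROX_NONE)[0],key=cv2.contourArea)
k=np.zeros(m.shape,np.uint8);cv2.drawContours(k,[cnt],-1,1,-1);q=P[(k>0)&m]
print('bell wrist',cv2.minEnclosingCircle(q[:,:2].astype(np.float32)),q[q[:,2].argmax()])
p=state()['ee_pos'].copy();p[2]=.165;move_l(p,.2)
qp=quat(np.pi/2,3*np.pi/4)[0]
p2=cw([-.14,-.02,.165]);move_l(p2,.25)
move_l([.400,.0,.14],.25,qp)
s=state();print(s['time'],s['finger_gap'],s['ft_force'].round(1),s['ee_pos'])
shot('wrist','w15');shot('top','t15')
E
```

```text
bell wrist ((0.4058222472667694, 0.12084896862506866), 0.041777659207582474) [0.40495805 0.12335803 0.05980119]
25.9 0.06560355459752848 [ 0.5 -0.4 -1.1] [ 4.00334809e-01 -2.77230900e-04  1.39937048e-01]
```

View pics/w15.png

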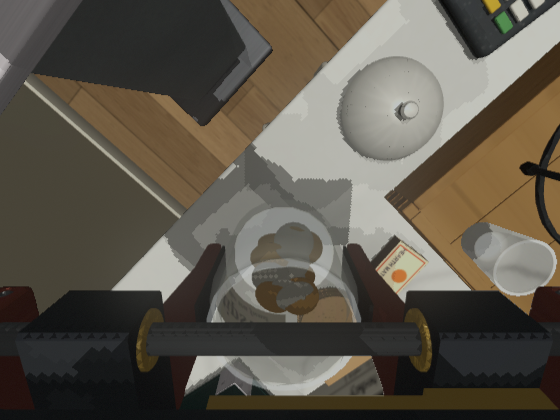

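View pics/t15.png

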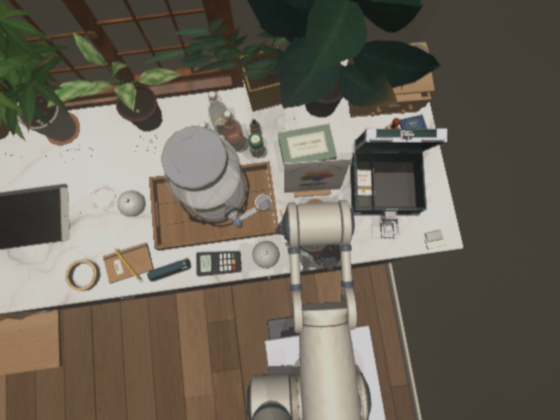

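The bell is at (390,108) in the wrist view, clear of the jar. Wrist and top give the bell at (0.405, 0.120), so I'll lower the jar at (0.402, 0.012).

```bash
python3 - <<'E'
from hp import *
from bench import *
move_l([.402,.012,.05],.2)
for z in (.034,.032,.0305,.029):
    move_l([.402,.012,z],.05);s=state();f=s['ft_force'];print(z,f.round(1),round(s['time'],2),s['ee_pos'].round(4))
    if f[2]>3: break
gripper_open();s=state();print(s['time'],s['finger_gap'],s['ft_force'].round(1))
move_l([.402,.012,.14],.2)
shot('wrist','w16')
move_l([.40,-.10,.25],.3)
shot('wrist','w17');shot('scene','s17');shot('top','t17');print(state()['time'])
E
python3 -c "
import cv2,numpy as np
a,b=[cv2.resize(cv2.imread(f'pics/{n}.png'),(400,300)) for n in('w16','w17')]
cv2.imwrite('pics/w167.png',np.hstack([a,b]))
s,t=cv2.imread('pics/s17.png')[180:320,180:360],cv2.imread('pics/t17.png')[120:280,240:460]
cv2.imwrite('pics/st17.png',np.hstack([cv2.resize(s,(400,311)),cv2.resize(t,(400,311))]))"
```

```text
0.034 [ 0.2  0.1 -1.4] 27.07 [0.4019 0.012  0.0339]
0.032 [-0.2 -0.1 -2. ] 27.32 [0.402 0.012 0.032]
0.0305 [ 0.3 -0.5 -2.4] 27.57 [0.402  0.012  0.0304]
0.029 [-3.3 -0.2  4.8] 27.82 [0.4022 0.012  0.0298]
28.375 0.08769692899416111 [ 0.2  0.2 -0.3]
29.9583
```

View pics/w167.png

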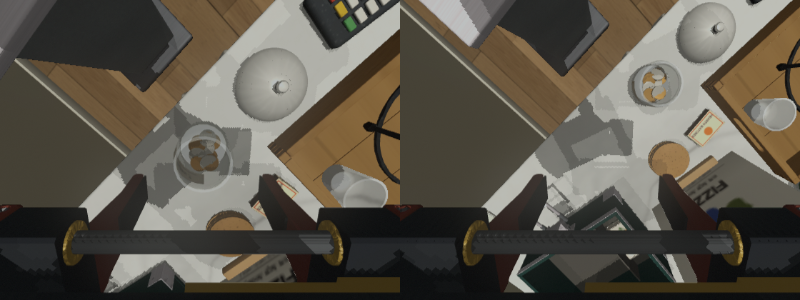

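View pics/st17.png

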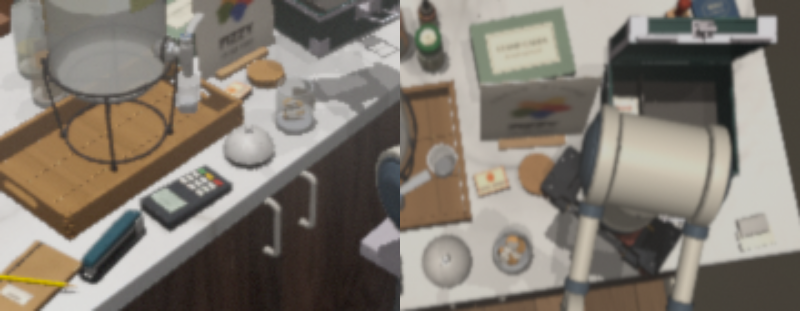

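The pictures show the jar upright on bare counter next to the bell, gap visible, and the bell unmoved. Now I'll close the lid. First I'll check the room behind and above it, and the IK.

```bash
cat >> hp.py <<'E'
def shutpose(ph,e=.03,y=.0,off=0.,dz=0.):
    "closed fingers, tool down, camera to the front; front lower corner on lid's outer face, off m clear of it"
    x,z=-.18+e,.0345+off
    c=np.array([x*np.cos(ph)+z*np.sin(ph),z*np.cos(ph)-x*np.sin(ph)])
    return tippose(cw([.09+c[0],y,.092+c[1]+dz]),np.pi/2,YAW+np.pi,up=.010)
E
python3 - <<'E'
from hp import *
from bench import *
R=Ro.from_euler('z',YAW).as_matrix()
for n in ('t17','t0'):
    pass
for n in ('top0','t10','scene0','s17'):
    P=(cloud(dict(np.load(f'pics/{n}.npz')))-C0)@R
    m=(P[...,0]>.05)&(P[...,0]<.25)&(abs(P[...,1])<.12)&(P[...,2]>.16)&(P[...,2]<.9)
    q=P[m]
    if len(q): print(n,len(q),'z by x:',[(round(x,2),q[(abs(q[:,0]-x)<.02)][:,2].min().round(3) if (abs(q[:,0]-x)<.02).any() else None,q[(abs(q[:,0]-x)<.02)][:,2].max().round(3) if (abs(q[:,0]-x)<.02).any() else None) for x in np.arange(.06,.25,.04)])
PW=(cloud(dict(np.load('pics/w10.npz')))-C0)@R
q=PW[175:240,190:320].reshape(-1,3);q=q[np.isfinite(q[:,0])];q=q[(q[:,2]>.12)&(q[:,2]<.24)&(q[:,0]>.07)]
A=np.polyfit(q[:,2],q[:,0],1);print('lid phi',np.pi/2+np.arctan(A[0]))
q=quat(np.pi/2,YAW+np.pi)[0]
for c in ([.0,0,.345],[.125,0,.345],[.125,.0,.25]):
    p,_=tippose(cw(c),np.pi/2,YAW+np.pi);print(p.round(3),inverse_kinematics(p,q))
for ph in (1.36,1.1,.8,.4,0): print(ph,shutpose(ph)[0].round(3),inverse_kinematics(*shutpose(ph)) is not None)
E
```

```text
top0 3619 z by x: [(np.float64(0.06), None, None), (np.float64(0.1), None, None), (np.float64(0.14), np.float64(0.261), np.float64(0.666)), (np.float64(0.18), np.float64(0.262), np.float64(0.654)), (np.float64(0.22), np.float64(0.27), np.float64(0.559))]
t10 4847 z by x: [(np.float64(0.06), np.float64(0.161), np.float64(0.299)), (np.float64(0.1), np.float64(0.16), np.float64(0.281)), (np.float64(0.14), np.float64(0.26), np.float64(0.665)), (np.float64(0.18), np.float64(0.262), np.float64(0.655)), (np.float64(0.22), np.float64(0.271), np.float64(0.551))]
scene0 1254 z by x: [(np.float64(0.06), None, None), (np.float64(0.1), None, None), (np.float64(0.14), np.float64(0.267), np.float64(0.663)), (np.float64(0.18), np.float64(0.259), np.float64(0.655)), (np.float64(0.22), np.float64(0.268), np.float64(0.576))]
s17 1866 z by x: [(np.float64(0.06), np.float64(0.196), np.float64(0.299)), (np.float64(0.1), np.float64(0.16), np.float64(0.281)), (np.float64(0.14), np.float64(0.268), np.float64(0.662)), (np.float64(0.18), np.float64(0.26), np.float64(0.652)), (np.float64(0.22), np.float64(0.266), np.float64(0.559))]
lid phi 1.3630575710161998
[ 0.567 -0.282  0.353] [-5.14713023e-01  2.52937216e-01  8.29617479e-01 -4.44089210e-16
  2.05903796e+00 -1.94350935e+00]
[ 0.691 -0.299  0.353] [-4.54047545e-01  7.25802482e-01  1.99766055e-01 -4.44089210e-16
  2.21602412e+00 -1.88284387e+00]
[ 0.691 -0.299  0.258] [-4.54047545e-01  5.64913197e-01  6.07343294e-01 -4.44089210e-16
  1.96933616e+00 -1.88284387e+00]
1.36 [ 0.668 -0.296  0.254] True
1.1 [ 0.629 -0.29   0.249] True
0.8 [ 0.587 -0.284  0.232] True
0.4 [ 0.542 -0.278  0.19 ] True
0 [ 0.517 -0.274  0.134] True
```

```bash
python3 - <<'E'
from hp import *
R=Ro.from_euler('z',YAW).as_matrix()
P=np.concatenate([((cloud(dict(np.load(f'pics/{n}.npz')))-C0)@R).reshape(-1,3) for n in('top0','t10','scene0')])
P=P[np.isfinite(P[:,0])]
print('rows z bins; cols y; min case x of things behind')
ys=np.arange(-.16,.19,.04)
print('y',ys.round(2))
for z in np.arange(.2,.72,.06):
    print(round(z,2),[ (lambda k: k.min().round(2) if len(k) else '-')(P[(abs(P[:,2]-z)<.03)&(abs(P[:,1]-y)<.02)&(P[:,0]>.108)&(P[:,0]<.4)][:,0]) for y in ys])
E
```

```text
rows z bins; cols y; min case x of things behind
y [-0.16 -0.12 -0.08 -0.04  0.    0.04  0.08  0.12  0.16]
0.2 [np.float64(0.24), '-', np.float64(0.31), np.float64(0.27), np.float64(0.28), np.float64(0.27), '-', '-', '-']
0.26 [np.float64(0.22), '-', np.float64(0.24), np.float64(0.21), np.float64(0.2), np.float64(0.15), np.float64(0.14), np.float64(0.15), np.float64(0.17)]
0.32 [np.float64(0.24), '-', np.float64(0.24), np.float64(0.21), np.float64(0.2), np.float64(0.14), np.float64(0.16), np.float64(0.19), np.float64(0.25)]
0.38 [np.float64(0.22), '-', '-', np.float64(0.24), np.float64(0.24), np.float64(0.24), np.float64(0.24), np.float64(0.25), np.float64(0.26)]
0.44 [np.float64(0.23), '-', '-', '-', '-', np.float64(0.26), np.float64(0.25), np.float64(0.26), np.float64(0.28)]
0.5 [np.float64(0.19), '-', '-', '-', np.float64(0.3), np.float64(0.26), np.float64(0.24), np.float64(0.2), np.float64(0.23)]
0.56 [np.float64(0.24), '-', '-', '-', '-', '-', np.float64(0.16), np.float64(0.16), np.float64(0.13)]
0.62 [np.float64(0.24), '-', '-', '-', '-', '-', np.float64(0.15), np.float64(0.16), np.float64(0.17)]
0.68 [np.float64(0.22), '-', '-', '-', '-', np.float64(0.29), np.float64(0.15), np.float64(0.15), np.float64(0.26)]
```

A leaf overhangs behind the lid at case y > +0.02, so I'll hook the lid at y = -0.06 with the tool tilted 15° (tip pointing back).

```bash
cat >> hp.py <<'E'
TL=np.radians(105)
def shutpose(ph,e=.03,y=-.06,off=0.,dz=0.,tl=TL):
    x,z=-.18+e,.0345+off
    c=np.array([x*np.cos(ph)+z*np.sin(ph),z*np.cos(ph)-x*np.sin(ph)])
    return tippose(cw([.09+c[0],y,.092+c[1]+dz]),tl,YAW+np.pi,up=.010)
E
python3 - <<'E'
from hp import *
from bench import *
a=tippose(cw([.0,-.06,.345]),TL,YAW+np.pi);b=tippose(cw([.135,-.06,.34]),TL,YAW+np.pi)
c=shutpose(1.363,off=.015)
J=[inverse_kinematics(*p) for p in (a,b,c)];print([None if j is None else j.round(2) for j in J],a[0],b[0],c[0])
for ph in (1.36,1.1,.8,.4,0): print(ph,shutpose(ph)[0].round(3),inverse_kinematics(*shutpose(ph)) is not None)
print(inverse_kinematics([.42,-.18,.36],a[1]))
E
```

```text
[array([-0.67,  0.07,  1.06,  0.13,  1.79, -2.05]), array([-0.57,  0.44,  0.63,  0.11,  1.83, -1.96]), array([-0.58,  0.32,  0.94,  0.11,  1.64, -1.99])] [ 0.55625889 -0.34060306  0.35272741] [ 0.68990011 -0.35970871  0.34772741] [ 0.67222857 -0.35718234  0.25930084]
1.36 [ 0.657 -0.355  0.256] True
1.1 [ 0.618 -0.349  0.252] True
0.8 [ 0.576 -0.343  0.234] True
0.4 [ 0.531 -0.337  0.193] True
0 [ 0.506 -0.333  0.137] True
[-0.55803225 -0.44658981  1.49167515  0.10917114  1.85454346 -1.94348748]
```

```bash
python3 - <<'E'
from hp import *
from bench import *
a=tippose(cw([.0,-.06,.35]),TL,YAW+np.pi);b=tippose(cw([.135,-.06,.345]),TL,YAW+np.pi)
def rep(n):
    s=state();print(n,round(s['time'],2),s['ee_pos'].round(4),s['ft_force'].round(1))
move_l([.41,-.15,.36],.25);close();move_to([.43,-.19,.37],a[1]);rep('mid')
move_l(a[0],.25);rep('a');move_l(b[0],.2);rep('b')
p,q=shutpose(1.363,off=.015);move_l(p,.15);rep('behind')
shot('wrist','w18');shot('scene','s18');shot('top','t18')
E
python3 -c "
import cv2,numpy as np
a,b=[cv2.resize(cv2.imread(f'pics/{n}.png'),(400,300)) for n in('w18','t18')]
cv2.imwrite('pics/wt18.png',np.hstack([a,b]))"
```

```text
mid 32.67 [ 0.4298 -0.1899  0.37  ] [ 0.2 -0.   0.7]
a 33.61 [ 0.5562 -0.34    0.3579] [-0.1 -0.2  0.2]
b 34.43 [ 0.6895 -0.3593  0.3537] [-0.6  0.3 -1.2]
behind 35.22 [ 0.6721 -0.3573  0.2615] [0.4 0.  0.7]
```

View pics/wt18.png

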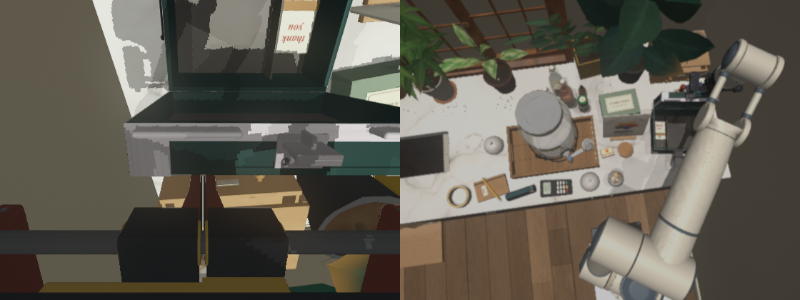

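View pics/s18.png

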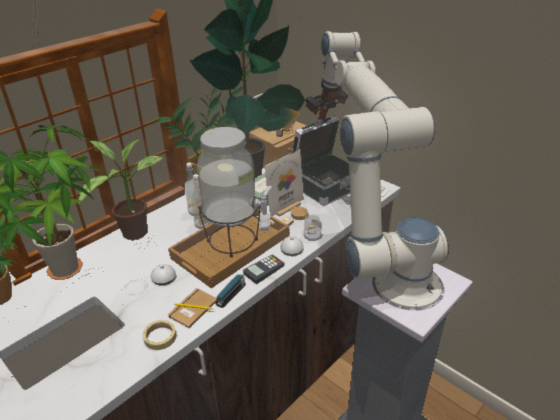

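The fingers reach behind the lid at left-half (203,185), with the lid's edge in front of them. Next I'll pull it over and press it shut.

```bash
python3 - <<'E'
from hp import *
from bench import *
def go(ph,sp,**k):
    p,q=shutpose(ph,**k);move_l(p,sp,q);s=state();f=s['ft_force'];print(ph,(p-s['ee_pos']).round(4),f.round(1),round(s['time'],2));return np.linalg.norm(f)
for ph in (1.3,1.1,.9,.7,.5,.3,.15,.06):
    if go(ph,.13)>40: print('stop');break
shot('wrist','w19')
for ph,dz in ((0.02,0),(0,0),(0,-.001),(0,-.002)):
    if go(ph,.05,dz=dz)>14: print('firm');break
shot('wrist','w20')
E
python3 -c "
import cv2,numpy as np
a,b=[cv2.resize(cv2.imread(f'pics/{n}.png'),(400,300)) for n in('w19','w20')]
cv2.imwrite('pics/w1920.png',np.hstack([a,b]))"
```

```text
1.3 [-0.0001  0.0002 -0.001 ] [-0.1 -0.9  1.3] 35.71
1.1 [-0.0003  0.0001 -0.0002] [-0.1  0.9 -0.5] 36.09
0.9 [-0.0004  0.0001  0.0001] [ 0.8  0.1 -0.3] 36.48
0.7 [-0.0005  0.0001 -0.0001] [-0.2 -0.7  0.8] 36.86
0.5 [-0.0005  0.0001 -0.0003] [0.2 0.3 0.7] 37.24
0.3 [-0.0004  0.0001 -0.0004] [-0.1  0.1  1.1] 37.62
0.15 [-0.0002  0.     -0.0002] [ 0.4 -0.  -0.5] 37.95
0.06 [-0.0001 -0.     -0.0001] [0.2 0.4 1. ] 38.21
0.02 [ 0.     -0.0001  0.0002] [-0.2  0.1 -1. ] 38.53
0 [-0.0003  0.0001 -0.0006] [0.  0.9 2.5] 38.78
0 [-0.0004  0.0002 -0.0014] [-0.2  0.4  6.8] 39.03
0 [-0.0005  0.0002 -0.0023] [-2.6  2.4  9.7] 39.28
```

View pics/w1920.png

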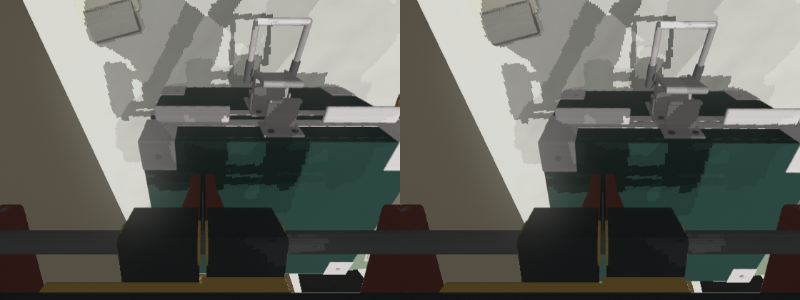

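```bash
python3 - <<'E'
from hp import *
from bench import *
p,q=shutpose(0,dz=-.005);move_l(p,.05,q);s=state();print((p-s['ee_pos']).round(4),s['ft_force'].round(1))
move_l(s['ee_pos']+[0,0,.10],.2)
h=cw([-.13,.0,.30]);move_l(h,.3);
move_to([.36,-.20,.30],quat(np.pi/2,YAW+np.pi)[0])
shot('wrist','w21');shot('top','t21');shot('scene','s21');print(state()['time'])
R=Ro.from_euler('z',YAW).as_matrix()
for n in('t21','top0'):
    Q=(cloud(dict(np.load(f'pics/{n}.npz')))-C0)@R
    for x in (-.07,0,.05):
        m=(abs(Q[...,0]-x)<.008)&(abs(Q[...,1])<.08)&(Q[...,2]>.1)&(Q[...,2]<.2);print(n,x,np.median(Q[m][:,2]).round(4) if m.any() else None,m.sum())
P=cloud(dict(np.load('pics/t21.npz')))
m=(P[...,2]>.008)&(P[...,2]<.07);m[:,:250]=0;m[:,283:]=0;m[:238]=0;m[270:]=0
q=P[m];print('bell',cv2.minEnclosingCircle(q[:,:2].astype(np.float32)))
a=cv2.imread('pics/w21.png');t=cv2.imread('pics/t21.png')[120:285,240:460]
cv2.imwrite('pics/c21.png',np.hstack([cv2.resize(a,(400,300)),cv2.resize(t,(400,300))]))
E
```

```text
[-0.0006  0.0003 -0.005 ] [-7.4  6.8 17.7]
41.425
t21 -0.07 0.1279 219
t21 0 0.1281 282
t21 0.05 0.1283 281
top0 -0.07 0.128 280
top0 0 0.1277 274
top0 0.05 0.1285 281
bell ((0.40582236647605896, 0.11989191174507141), 0.0419868603348732)
```

View pics/c21.png

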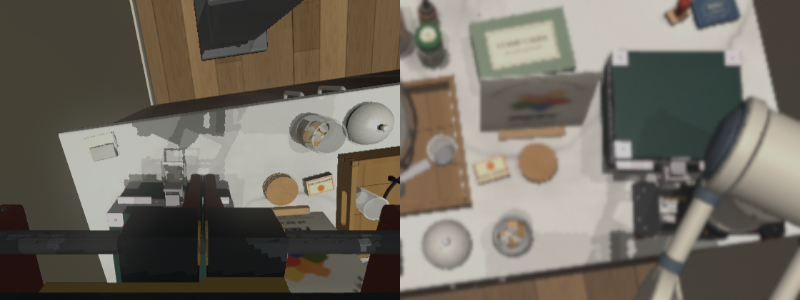

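View pics/s21.png

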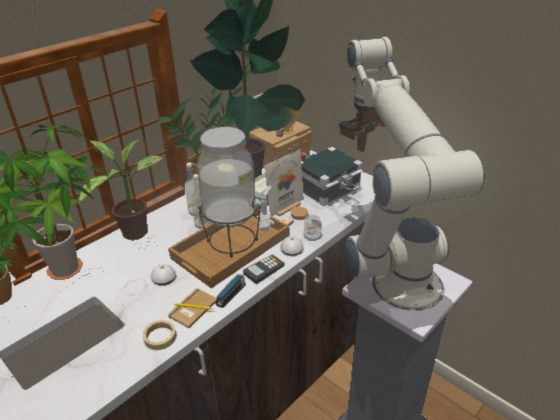

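Everything checks out: lid height matches the start (128 mm), the hook is out front, the jar is upright, and the bell has not moved. In the top crop the jar and bell are about 12 px apart, roughly 34 mm.

```bash
python3 - <<'E'
from bench import *
print(state()['ft_force'].round(1),state()['time']);print(job_done())
E
```

```text
[-0.3 -0.8  0.9] 41.425
the job is handed in; nothing more can be done
None
```

The job is done and handed in at 41.4 s of the 72 s allowed. I lifted the latch lever from below until the hook sprang clear, then raised the lid to about 1.36 rad. I took out the jar and stood it beside the service bell, then pulled the lid over from behind and pressed it shut.

**Last checks**
- **Lid:** its top reads 128 mm in the top camera, the same as when it was shut at the start. The latch is still undone, with the hook hanging forward.
- **Jar:** it stands upright on bare counter, about 33 mm from the bell by the placing position and about 34 mm in the top view.
- **Bell:** within 1–2 mm of its starting position, which is camera noise. The first scene-camera fit of it was off by about 13 mm because background got in, so I used the top and wrist views, which agree.
- **Arm:** clear of everything, with wrist force about 1 N. The highest reading was about 20 N, while pressing the lid shut.

**Disagreements**
- The top and wrist views of the jar differed by about 4 mm before the grasp. I used a value close to the wrist's, and the grip on the jar's diameter was sound.
- The lever was only driven to a commanded 1.5 rad, not 1.6. The hook was off by then, and later pictures confirmed it.

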